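Vent the dry dock and take off the orange cap

TASK

Turn the dock's selector so that its white pointer clicks in at the green vent mark, then take the orange cap off its canister. It is a twist-lock cap and nobody remembers whether it opens to the left or to the right, so try it one way and, if it sticks, the other. Finish while still holding the cap in the gripper, upright and at rest over its own canister, its lower rim some 5 cm above the open neck; leave the blue cap and everything else alone.

Things in the scene. Friction and masses are not known exactly. Their poses are not given: they have to be found in the camera images.
- dock: White dock fixed to the desk, 120 (x) x 500 mm, 25 mm high. Origin on the desk. In its frame (all at x = 0): canister bays at y = 0 and +140 mm (which canister is in which varies), a 142 mm tall tower from y = +227 to +297, the selector's axis at y = -145. Five marks 38 mm from that axis, 30 degrees apart on its -x side: four black dashes and a green dot (x = -33, y = -164 mm).
- selector (a joint): Angle of the black selector knob, rad, anticlockwise from above positive, stops at -1.15 and 1.15. At 0 its bar lies along the dock's x axis, white pointer end towards the dock's -x. It clicks in detents at -1.047, -0.524, 0, +0.524 and +1.047 (less than 0.15 N m to pass between). The green mark is at +0.524. It starts in one of the first three.
- selector_grip (a point): Point on the selector's axis in its grip bar, 26 mm above the dock's top (51 mm above the desk). The bar is 42 mm long, 11 mm thick and 30 mm high, from 6 to 36 mm above the dock's top, on a disc of 44 mm diameter. The point's x axis runs along the bar (its -x end is the white pointer) and turns with it.
- canister_orange: Translucent canister with an orange foot band, clipped firmly into a dock bay: 60 mm diameter, 80 mm from foot to shoulder. Origin: centre of its foot, on the dock's top; axes as the dock's. Its neck, 35 mm in diameter, stands 28 mm above the shoulder, under the cap. Whether its cap opens clockwise or anticlockwise varies from start to start and cannot be seen.
- cap_orange: Orange 12-sided cap, 46 mm across flats (one faces its +x, white dash on top), 36 mm high, 30-65 g. Origin: centre of lower rim, z up. Fitted: rim 82 mm above canister origin, x within 0.08 rad of canister x. The wrong way it meets a hard stop after 5 to 17 degrees; the right way it turns easily to a hard stop at about 70 degrees and lifts straight off from 50 to 70. It does not rise by itself.
- canister_blue: Same canister with a blue foot band, in the other bay. Leave alone.
- cap_blue: Same cap in blue, on the blue canister. Leave alone.
- canister_c: Loose spare canister with grey lid, 62 mm diameter, 112 mm high, at the back right. Origin: centre of its underside. Leave alone.
- canister_d: Another such spare canister beside it. Leave alone.
- cup: White ceramic cup, 80 mm diameter, 85 mm high. Origin: centre of its underside. Leave alone.
- loupe: Black plastic loupe, 54 mm diameter, 50 mm high, on the light pad at the right. Origin: centre of its underside. Leave alone.
- reel: Stainless film reel, 64 mm diameter, 36 mm high, on the light pad. Origin: centre of its underside. Leave alone.
Mind the look-alikes: they are no part of the job. Of the things that look like the cap_orange, the smaller one is meant.

How it is judged (in metres and radians):
On the way, in this order (a step that is already met when the one before it is completed fails the run):
1. the selector is clicked in at the green mark (value of joint selector between 0.3936 and 0.6536 rad), for 0.3 s.
2. the orange cap, still down on its neck, is turned far round towards its open end (angle between the x axis of cap_orange and the x axis of canister_orange, either way round above 0.6 rad and z of cap_orange in the frame of canister_orange below 0.09 m), for 0.05 s.
At the end, for the whole second after the job is handed in: Selector within 0.13 rad of the green mark; orange cap held by the fingers, still, within 0.35 rad of upright, rim 30 to 130 mm above the open neck's top, within 40 mm of the canister's axis, not touching the canister; blue cap still fitted (all of step 1 and z of cap_orange in the frame of canister_orange between 0.138 and 0.238 m and horizontal distance between cap_orange and canister_orange below 0.04 m and angle between cap_orange's own z axis and vertical below 0.35 rad and contact force between the fingers and cap_orange above 1 N and contact force between cap_orange and canister_orange below 0.1 N and linear speed of cap_orange below 0.05 m/s and z of cap_blue in the frame of canister_blue below 0.087 m); the arm keeps its last pose, push and grip.
It fails at once if the blue cap is lifted or turned out of its lock (distance of cap_blue from where it was at the start of the episode above 0.008 m or angle between the x axis of cap_blue and the x axis of canister_blue, either way round above 0.6 rad).
It fails at once if a spare canister, the cup, the loupe or the reel is knocked away or over (distance of any of canister_c, canister_d, cup, loupe, reel from where it was at the start of the episode above 0.025 m or angle between any of canister_c, canister_d, cup, loupe, reel's own z axis and vertical above 0.5 rad).
It also fails if it takes over 64 s, if anything falls off the work surface, if the arm or the gripper's body presses on something with over 40 N, if the wrist force passes 120 N, or if a joint passes its speed limit or range.

ROBOT

A 6-joint arm with a two-finger parallel gripper is mounted at the origin on the work surface. World frame = base frame: x ahead of the robot, y to its left, z up, the work surface at z = 0. Lengths are in m, angles in degrees, forces in N, time in s.
With the tool pointing down it reaches from about 0.3 to 0.75 m from the base axis. Payload 8.5 kg.
Tool frame: the origin (TCP) lies at the very end of the fingers, on their centre line; the grasp point (between the pads) lies 19 mm behind it (env.pinch_z is the distance from the TCP to the grasp point, in m); z points along the fingers, y is the line along which they close (so a half turn about z gives the same grasp; the last joint's range is limited). The gripper opens to 85 mm and grips with 20 to 120 N. Pads are 22 mm wide; open, the fingers measure 114 mm over their backs; the gripper's body (76 mm by 85 mm) begins 54 mm behind the grasp point. The pads swing forward as they close: fully open they stand 13 mm farther back than shut.
Start: joints at [62.951, 21.807, 74.336, -0, 83.858, -12.336], TCP at [0.14, 0.532, 0.231] pointing down, gripper open.
Joint ranges: [-178.18, 178.18], [-50.72, 133.34], [12.68, 142.11], [-81.47, 261.47], [9.98, 163.14], [-165.26, 165.26]. Speed limits (degrees/s): [136.94, 136.94, 180, 180, 180, 180].

INTERFACE

Orientations are given as a 3x3 rotation matrix whose columns are the frame's x, y, z axes.
In Python, from rig import env, viewer gives the robot as it stands.
- The arm moves only by the tool drive_tool, never from a script. Its argument "series" is a list of rows, each a list of 3 entries, a list of its own where there are three numbers: the shift along the tool's x, y, z in m, then the turn about the tool's z in degrees, then the finger opening in m, from 0 to 0.0854. A call has 1 to 20 rows; each row is the pose to reach, as a shift and turn from the pose commanded when the call began, along the tool's axes at that moment; what a row does not reach only later rows make up. A row lasts 1/10 s, in which the tool goes at most 50 mm and 8.59 degrees, less where a joint would pass 70% of its speed; a pose out of reach is approached as far as the arm can. A call with a gripper value outside its range is refused whole. The fingers move at their own pace and stop on an object; "newtons" is the grip in N (left out, the last holds). Time passes only in rows, so rows that repeat a pose let the fingers close. It gives the time, the measured TCP pose, the force, the opening and the grip force at its end, in the units of the state.
- env.observe(): the state, without advancing time (a new reading comes with each control period).
- viewer.get_image(name): name is "scene" or "top" or "wrist"; returns a dict with "img" (480x640x3 uint8, red, green, blue), "depth" (480x640 float32, m along the optical axis (not along the pixel's ray), 0 where there is no reading), "camera_matrix" (3x3 intrinsics, pixels), "distortion" ([k1, k2, p1, p2, k3] as OpenCV has them; the pictures are not rectified), "rvec" (rotation vector, rad) and "tvec" (3), from world to camera coordinates, as OpenCV has them. Camera axes: x right, y down, z forward; pixel columns grow to the right and rows downward; lengths in m; the calibration is good to about 2 mm. A picture is of the moment at which its call begins.
- env.close_job(): hands the job in; it is judged then, once.
The state is a dict: "time_s": time; "q": joint angles; "qvel": joint speeds; "joint_efforts": joint torques, N m; "position": TCP position; "tool_rot": TCP orientation; "ft_force": force on the tool from outside, world axes, zero at the start; "wrist_torque": the same for the moment, N m; "grip_width": finger opening in m; "gripper_force": force on a finger pad.
Only numpy, scipy, OpenCV 4.12 (cv2) and the standard library are available. Lean on these libraries where they do the work, as an engineer would, in place of code of your own. Each camera call takes 0.05 s, during which the arm holds its last target. There are 200 camera calls.

## Working session

There is one attempt and no reset: what is moved stays moved. The work goes in short steps, Python scripts to look and compute and a tool call to move; the robot and the scene stay as the last step left them, time stands still between calls to the robot, and variables do not carry over. Pictures are saved under pics/ and viewed, at most 10 in all, crops included, and the job is handed in when it is done.

Besides the shell and the picture viewer there is one more tool, called after "Emit:" by a JSON object that holds its "name" and its "arguments", one argument or row to a line. drive_tool: Moves the arm, as the interface text tells. Its arguments: {"type":"object","properties":{"series":{"type":"array"},"newtons":{"type":"number"}},"required":["series"]}

```bash
mkdir -p pics; ls; cat > h.py <<'E'
import numpy as np, cv2
from rig import env, viewer
def get(n):
    d=viewer.get_image(n); np.savez('/tmp/%s.npz'%n,**d); return d
def ray(d,uv,z):
    K,D=np.array(d['camera_matrix']),np.array(d['distortion'])
    p=cv2.undistortPoints(np.array(uv,float).reshape(-1,1,2),K,D).reshape(-1,2)
    R=cv2.Rodrigues(np.array(d['rvec'],float))[0]; t=np.array(d['tvec']).ravel()
    c=-R.T@t; v=np.c_[p,np.ones(len(p))]@R
    return c+v*((z-c[2])/v[:,2])[:,None]
def cloud(d):
    K,D=np.array(d['camera_matrix']),np.array(d['distortion'])
    vv,uu=np.mgrid[:480,:640]
    p=cv2.undistortPoints(np.stack([uu,vv],-1).reshape(-1,1,2).astype(float),K,D).reshape(480,640,2)
    z=d['depth'][...,None]; P=np.concatenate([p*z,z],-1)
    R=cv2.Rodrigues(np.array(d['rvec'],float))[0]; t=np.array(d['tvec']).ravel()
    return (P-t)@R
E
python3 - <<'E'
from h import *
for n in ['top','scene']:
    d=get(n); cv2.imwrite(f'pics/{n}0.png',d['img'][...,::-1])
o=env.observe(); print(o['position'],o['tool_rot'],o['ft_force'],o['time_s'],env.pinch_z)
E
```

```text
pics
[0.13958156 0.53174263 0.23080657] [[-9.67213706e-01  2.53963270e-01 -5.51897832e-04]
 [ 2.53963737e-01  9.67213136e-01 -1.08106824e-03]
 [ 2.59251208e-04 -1.18578605e-03 -9.99999263e-01]] [-0.57910601 -0.46787642  0.30365023] 0.1 0.0187
```

View pics/top0.png

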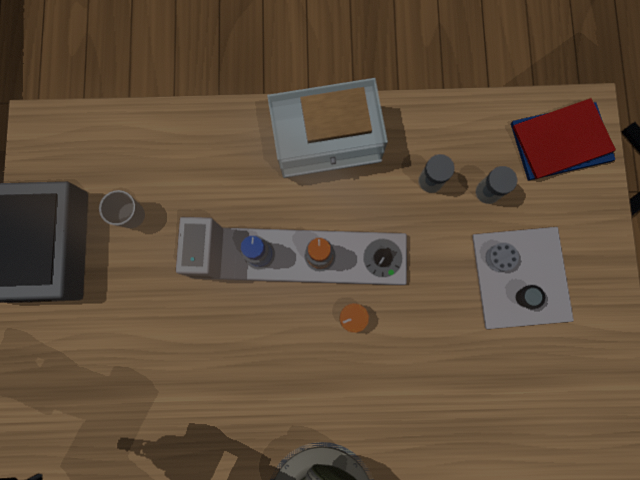

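View pics/scene0.png

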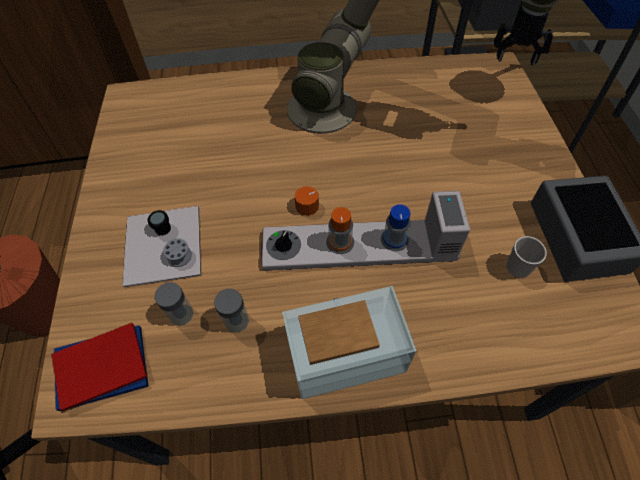

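The top view shows two orange caps: one on the middle canister at (319,249), and a larger loose one on the desk at (354,318). The dock one is meant: it sits on the canister with the orange foot and is the smaller of the two. The selector is at (383,258), with the green dot near (391,272).

```bash
python3 - <<'E'
from h import *
d=dict(np.load('/tmp/top.npz')); im=d['img']; P=cloud(d)
hsv=cv2.cvtColor(im,cv2.COLOR_RGB2HSV)
def comps(m,z,name,mn=3):
    n,l,s,c=cv2.connectedComponentsWithStats(m.astype(np.uint8))
    for i in range(1,n):
        if s[i,4]>=mn: print(name,s[i],c[i].round(1),ray(d,[c[i]],z)[0].round(4), np.median(P[l==i],0).round(3))
roi=np.zeros(im.shape[:2],bool); roi[225:345,170:412]=1
Z=P[...,2]
comps(roi&(hsv[...,0]<14)&(hsv[...,1]>190)&(hsv[...,2]>120)&(abs(Z-.143)<.008),.143,'orange',30)
comps(roi&(hsv[...,0]>105)&(hsv[...,0]<130)&(hsv[...,1]>150)&(abs(Z-.143)<.008),.143,'blue',30)
comps(roi&(hsv[...,0]>45)&(hsv[...,0]<80)&(hsv[...,1]>120),.025,'green')
comps(roi&(abs(Z-.061)<.006)&(hsv[...,2]<80)&(np.arange(640)>360),.061,'bar')
m=(roi&(abs(Z-.142)<.006)&(np.arange(640)<230)).astype(np.uint8)
comps(m,.142,'tower',30)
c=max(cv2.findContours(m,0,2)[0],key=cv2.contourArea);r=cv2.minAreaRect(c);print(r, ray(d,cv2.boxPoints(r),.142).round(4))
m=(roi&(abs(Z-.025)<.006)).astype(np.uint8)
c=max(cv2.findContours(m,0,2)[0],key=cv2.contourArea);r=cv2.minAreaRect(c);print(r, ray(d,cv2.boxPoints(r),.025).round(4))
a=cv2.resize(im[225:345,290:420],None,fx=5,fy=5,interpolation=cv2.INTER_CUBIC); cv2.imwrite('pics/crop.png',cv2.convertScaleAbs(a[...,::-1],alpha=1.6))
E
```

```text
blue [254 237   9  13  51] [257.8 241.8] [0.5541 0.1163 0.143 ] [0.554 0.116 0.144]
green [389 270   5   5  21] [390.9 271.8] [ 0.4949 -0.1729  0.025 ] [ 0.494 -0.173  0.028]
bar [377 247  14  18  79] [383.9 254.6] [ 0.5306 -0.1548  0.061 ] [ 0.532 -0.155  0.061]
tower [ 176  225   37   49 1606] [193.7 248.7] [0.5435 0.2503 0.142 ] [0.543 0.25  0.142]
((193.65882873535156, 248.43528747558594), (33.59306716918945, 49.545936584472656), 4.39870548248291) [[0.4962 0.2882 0.142 ]
 [0.6002 0.2824 0.142 ]
 [0.5927 0.2119 0.142 ]
 [0.4889 0.2189 0.142 ]]
((311.5185241699219, 255.40682983398438), (189.532470703125, 51.568572998046875), 1.7899105548858643) [[ 0.4912  0.2286  0.025 ]
 [ 0.6115  0.2258  0.025 ]
 [ 0.5852 -0.2148  0.025 ]
 [ 0.4658 -0.2048  0.025 ]]
```

View pics/crop.png

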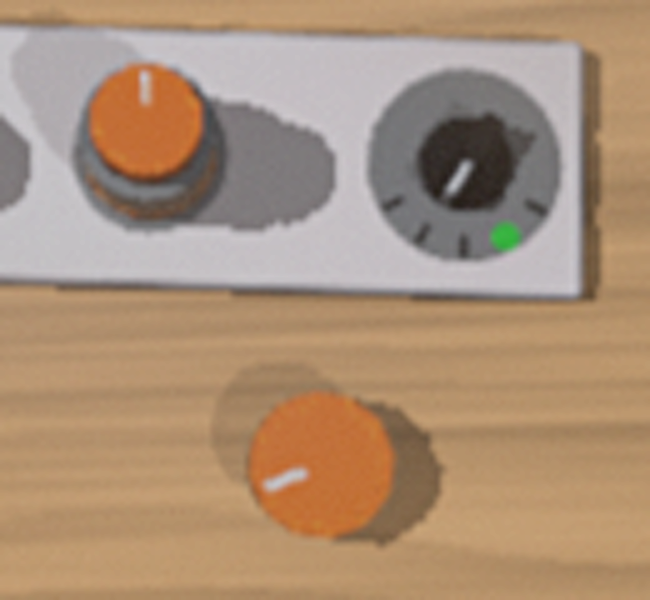

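The crop shows the pointer at (455,178), aimed at the second dash from the left (422,235). The selector is therefore at -0.524 and needs +60°. The cap dash points up (+x). The small cap at crop (145,120) is confirmed as the target; the larger one lies loose on the desk.

```bash
python3 - <<'E'
from h import *
for n in ['top','scene']:
    d=dict(np.load(f'/tmp/{n}.npz')); im=d['img']; P=cloud(d); Z=P[...,2]
    hsv=cv2.cvtColor(im,cv2.COLOR_RGB2HSV); H,S,V=cv2.split(hsv)
    near=lambda x,y,r:(np.hypot(P[...,0]-x,P[...,1]-y)<r)
    def fit(m,z,name):
        c=max(cv2.findContours(m.astype(np.uint8),0,1)[0],key=cv2.contourArea)
        Q=ray(d,cv2.convexHull(c).reshape(-1,2),z)[:,:2]; e=cv2.minEnclosingCircle(Q.astype(np.float32)*1000); print(n,name,cv2.contourArea(c),np.round(e[0],1),round(e[1],1))
    fit(near(.54,-.008,.05)&(H<16)&(S>150)&(abs(Z-.143)<.012),.143,'orange')
    fit(near(.548,.13,.05)&(H>100)&(H<130)&(S>110)&(abs(Z-.143)<.012),.143,'blue')
    fit(near(.529,-.152,.04)&(V<75)&(abs(Z-.061)<.008),.061,'bar')
    g=(H>45)&(H<80)&(S>120)&near(.495,-.17,.03); v,u=np.nonzero(g); print(n,'green',ray(d,[[u.mean(),v.mean()]],.0255).round(4))
    if n=='top':
        disc=near(.529,-.152,.06)&(S<40)&(V<140)&(abs(Z-.027)<.012); fit(disc,.0255,'disc')
        w=near(.54,-.008,.03)&(S<110)&(V>100)&(abs(Z-.143)<.012);v,u=np.nonzero(w);q=ray(d,np.c_[u,v],.143);print('dash',len(u),q.mean(0).round(4))
    w=near(.529,-.152,.03)&(S<80)&(V>110)&(Z>.045);v,u=np.nonzero(w);q=ray(d,np.c_[u,v],.061);print('ptr',len(u),q.mean(0).round(4) if len(u) else '')
E
```

```text
top orange 321.5 [535.7 -10.1] 23.3
top blue 326.0 [545.3 128.6] 23.4
top bar 73.0 [ 528.7 -153.8] 21.0
top green [[ 0.4949 -0.1728  0.0255]]
top disc 2016.0 [ 528.6 -152.4] 60.4
dash 24 [ 0.5526 -0.0078  0.143 ]
ptr 4 [ 0.5174 -0.1476  0.061 ]
scene orange 283.0 [539.3  -9.2] 27.8
scene blue 261.5 [549.5 131.2] 27.2
scene bar 50.5 [ 530.7 -153.3] 21.9
scene green [[ 0.4916 -0.1696  0.0255]]
ptr 4 [ 0.5173 -0.1472  0.061 ]
```

Emit:
{"name": "drive_tool", "arguments": {
  "series": [
    [[-0.03,-0.03,0],3,0.05],
    [[-0.06,-0.06,0],6,0.05],
    [[-0.09,-0.09,0],9,0.05],
    [[-0.12,-0.12,0],12,0.05],
    [[-0.15,-0.155,0],15,0.05],
    [[-0.18,-0.185,0],18,0.05],
    [[-0.21,-0.215,0],18.8,0.05],
    [[-0.24,-0.245,0],18.8,0.05],
    [[-0.27,-0.275,0],18.8,0.05],
    [[-0.3,-0.305,0],18.8,0.05],
    [[-0.33,-0.338,0],18.8,0.05],
    [[-0.36,-0.368,0],18.8,0.05],
    [[-0.39,-0.4,0],18.8,0.05],
    [[-0.42,-0.43,0.01],18.8,0.05],
    [[-0.45,-0.46,0.02],18.8,0.05],
    [[-0.48,-0.49,0.03],18.8,0.05],
    [[-0.51,-0.52,0.045],18.8,0.05],
    [[-0.53,-0.545,0.06],18.8,0.05],
    [[-0.545,-0.558,0.07],18.8,0.05],
    [[-0.551,-0.564,0.075],18.8,0.05]
  ],
  "newtons": 40
}}

```text
time_s: 2.1
position: [0.5296, -0.1549, 0.1548]
tool_rot: [[-0.833, 0.553, -0.002], [0.553, 0.833, 0.001], [0.002, -0.0, -1.0]]
ft_force: [-0.1, 0.4, 0.3]
grip_width: 0.0501
gripper_force: 0.0
```

```bash
python3 - <<'E'
from h import *
d=get('wrist'); cv2.imwrite('pics/w1.png',d['img'][...,::-1])
o=env.observe(); print(o['position'],o['tool_rot'].round(4),o['q'],o['grip_width'])
print(ray(d,[[320,240]],.06))
E
```

```text
[ 0.52958879 -0.15486666  0.15461169] [[-8.330e-01  5.532e-01 -2.000e-03]
 [ 5.532e-01  8.330e-01  9.000e-04]
 [ 2.100e-03 -3.000e-04 -1.000e+00]] [-2.85914254e+01  2.58789657e+01  8.11518327e+01 -9.56476458e-03
  7.30931879e+01 -8.49987119e+01] 0.049953692368615576
[[ 0.52554441 -0.15200713  0.06      ]]
```

View pics/w1.png

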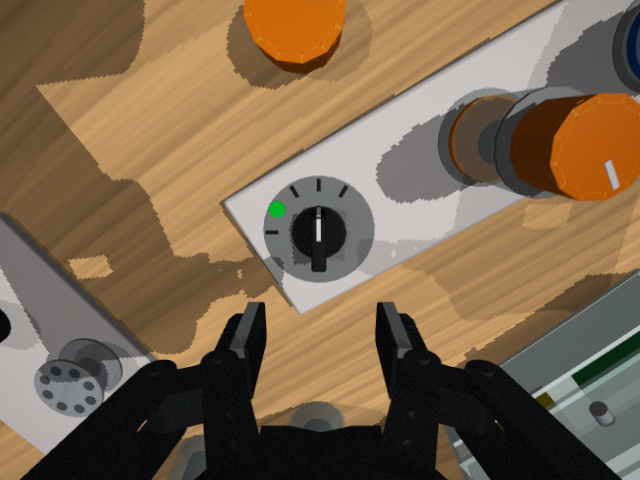

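The wrist view shows the bar upright at (318,238), with its white pointer end facing (319,185), the -0.524 dash, so the yaw is right. I'll refine the position from this view.

```bash
python3 - <<'E'
from h import *
d=dict(np.load('/tmp/wrist.npz')); im=d['img'];hsv=cv2.cvtColor(im,cv2.COLOR_RGB2HSV);H,S,V=cv2.split(hsv)
P=cloud(d);Z=P[...,2]
m=((V<45)&(abs(Z-.059)<.006)).astype(np.uint8); m[290:]=0
w=((V>120)&(S<60)&(abs(Z-.06)<.006)).astype(np.uint8); w[290:]=0
print(m.sum(),w.sum()); v,u=np.nonzero(m|w); r=cv2.minAreaRect(np.c_[u,v].astype(np.float32)); print(r)
b=ray(d,cv2.boxPoints(r),.061); print(b.round(4),b.mean(0).round(4))
g=(H>45)&(H<80)&(S>120)&(np.arange(480)[:,None]<290);v,u=np.nonzero(g);print('green',ray(d,[[u.mean(),v.mean()]],.0255))
for px in [(294,190),(319,185),(344,190),(272,232),(319,229)]: print(ray(d,[px],.0255).round(4))
E
```

```text
753 107
((392.00006103515625, 168.00001525878906), (48.08325958251953, 257.3868408203125), 45.0)
[[ 0.5123 -0.174   0.061 ]
 [ 0.478  -0.0126  0.061 ]
 [ 0.5074 -0.0031  0.061 ]
 [ 0.5476 -0.1685  0.061 ]] [ 0.5114 -0.0895  0.061 ]
green [[ 0.49505367 -0.17189388  0.0255    ]]
[[ 0.4895 -0.1524  0.0255]]
[[ 0.4971 -0.1341  0.0255]]
[[ 0.5111 -0.12    0.0255]]
[[ 0.5076 -0.1869  0.0255]]
[[ 0.5266 -0.1538  0.0255]]
```

Emit:
{"name": "drive_tool", "arguments": {
  "series": [
    [[0.001,0,0.03],0,0.05],
    [[0.002,0,0.06],0,0.05],
    [[0.002,0,0.085],0,0.045],
    [[0.002,0,0.105],0,0.04],
    [[0.002,0,0.115],0,0.04],
    [[0.002,0,0.118],0,0.04],
    [[0.002,0,0.118],0,0.02],
    [[0.002,0,0.118],0,0.01],
    [[0.002,0,0.118],0,0.005],
    [[0.002,0,0.118],0,0.0],
    [[0.002,0,0.118],0,0.0],
    [[0.002,0,0.118],0,0.0],
    [[0.002,0,0.118],0,0.0]
  ],
  "newtons": 30
}}

```text
time_s: 3.45
position: [0.5269, -0.1543, 0.0396]
tool_rot: [[-0.834, 0.552, -0.001], [0.552, 0.834, -0.004], [-0.001, -0.004, -1.0]]
ft_force: [-8.8, -9.4, 4.0]
grip_width: 0.0099
gripper_force: 34.4
```

Emit:
{"name": "drive_tool", "arguments": {
  "series": [
    [[0,-0.001,0],0,0],
    [[0,-0.001,0],-6,0],
    [[0,-0.001,0],-12,0],
    [[0,-0.001,0],-18,0],
    [[0,-0.001,0],-24,0],
    [[0,-0.001,0],-30,0],
    [[0,-0.001,0],-36,0],
    [[0,-0.001,0],-42,0],
    [[0,-0.001,0],-48,0],
    [[0,-0.001,0],-54,0],
    [[0,-0.001,0],-60,0],
    [[0,-0.001,0],-60,0],
    [[0,-0.001,0],-60,0]
  ]
}}

```text
time_s: 4.75
position: [0.5266, -0.1545, 0.0396]
tool_rot: [[-0.895, -0.446, -0.0], [-0.446, 0.895, -0.002], [0.001, -0.002, -1.0]]
ft_force: [-6.2, -8.1, 4.0]
grip_width: 0.0105
gripper_force: 34.4
```

Emit:
{"name": "drive_tool", "arguments": {
  "series": [
    [[0,0,0],0,0.02],
    [[0,0,0],0,0.04],
    [[0,0,0],0,0.05],
    [[0,0,-0.02],0,0.05],
    [[0,0,-0.05],0,0.05],
    [[0,0,-0.09],0,0.05],
    [[0,0,-0.125],0,0.05],
    [[0,0,-0.15],0,0.06],
    [[0,0,-0.16],0,0.07],
    [[0,0,-0.16],0,0.07]
  ]
}}

```text
time_s: 5.75
position: [0.5275, -0.1532, 0.1991]
tool_rot: [[-0.895, -0.446, 0.002], [-0.446, 0.895, -0.001], [-0.001, -0.002, -1.0]]
ft_force: [0.1, 0.7, -0.1]
grip_width: 0.0698
gripper_force: 0.0
```

```bash
python3 - <<'E'
from h import *
d=get('wrist'); cv2.imwrite('pics/w2.png',d['img'][...,::-1])
o=env.observe(); print(o['position'],o['q'])
t=get('top'); np.savez('/tmp/top2.npz',**t)
E
```

```text
[ 0.5269849  -0.15304518  0.19769258] [-2.85588241e+01  2.32146113e+01  7.78697096e+01  1.61516553e-03
  7.89459588e+01 -1.45054145e+02]
```

View pics/w2.png

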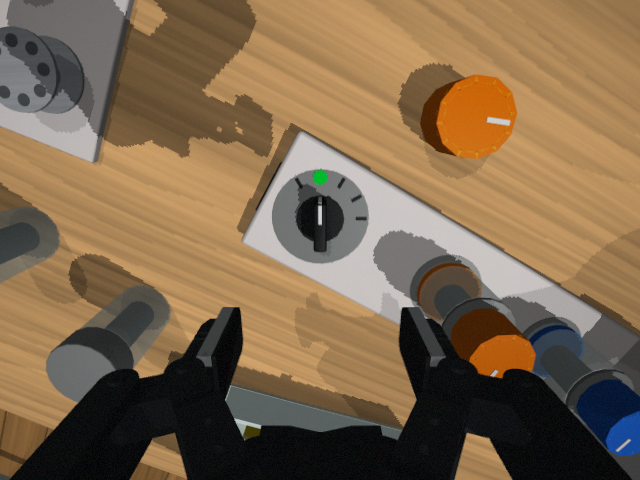

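The pointer at (320,205) faces the green dot (320,178), so it is clicked in at the green mark. Next I move over the cap.

Emit:
{"name": "drive_tool", "arguments": {
  "series": [
    [[-0.01,0.015,0],5,0.08],
    [[-0.025,0.04,0],13,0.08],
    [[-0.04,0.07,0],21,0.08],
    [[-0.055,0.095,0],29,0.08],
    [[-0.065,0.115,0],37,0.08],
    [[-0.07,0.122,0],45,0.08],
    [[-0.071,0.124,0],53,0.08],
    [[-0.071,0.124,0],60,0.08],
    [[-0.071,0.124,0],60,0.08],
    [[-0.071,0.124,0],60,0.08]
  ]
}}

```text
time_s: 6.85
position: [0.5351, -0.0106, 0.1972]
tool_rot: [[-0.836, 0.549, -0.002], [0.549, 0.836, 0.0], [0.002, -0.001, -1.0]]
ft_force: [0.7, 0.7, 0.1]
grip_width: 0.0799
gripper_force: 0.0
```

```bash
python3 - <<'E'
from h import *
d=get('wrist'); im=d['img']; cv2.imwrite('pics/w3.png',im[...,::-1])
o=env.observe(); print(o['position'],o['tool_rot'].round(3),o['q'])
H,S,V=cv2.split(cv2.cvtColor(im,cv2.COLOR_RGB2HSV)); P=cloud(d)
m=((H<16)&(S>150)&(abs(P[...,2]-.143)<.01)).astype(np.uint8); m[300:]=0
c=cv2.convexHull(max(cv2.findContours(m,0,1)[0],key=cv2.contourArea)).reshape(-1,2); print(m.sum(),c.min(0),c.max(0))
Q=ray(d,c,.143)[:,:2]; print(cv2.minEnclosingCircle(Q.astype(np.float32)*1000))
w=((S<110)&(V>100)&(abs(P[...,2]-.143)<.01)&(np.hypot(P[...,0]-.535,P[...,1]+.01)<.022)); v,u=np.nonzero(w); q=ray(d,np.c_[u,v],.143); print(len(u),q.mean(0))
e=np.linalg.svd(q[:,:2]-q[:,:2].mean(0))[2][0]; print(np.degrees(np.arctan2(e[1],e[0])))
E
```

```text
[ 0.53516439 -0.01061818  0.19746762] [[-0.835  0.55  -0.002]
 [ 0.55   0.835  0.   ]
 [ 0.002 -0.001 -1.   ]] [-1.38177813e+01  2.19441048e+01  7.99908380e+01  1.13761124e-03
  7.81582294e+01 -7.04647720e+01]
4252 [284 228] [359 299]
((534.9384155273438, -9.296947479248047), 24.752634048461914)
81 [ 0.54985927 -0.010729    0.143     ]
-3.807475461331409
```

View pics/w3.png

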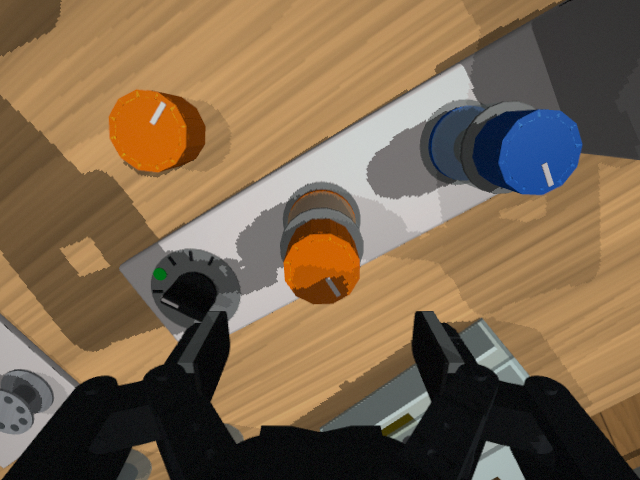

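The cap top is at (321,268), with its dash at yaw -3.8°. That matches the finger yaw and position, so I descend and grip.

Emit:
{"name": "drive_tool", "arguments": {
  "series": [
    [[0,0,0.02],0,0.08],
    [[0,0,0.045],0,0.08],
    [[0,0,0.065],0,0.08],
    [[0,0,0.08],0,0.08],
    [[0,0,0.086],0,0.075],
    [[0,0,0.086],0,0.065],
    [[0,0,0.086],0,0.055],
    [[0,0,0.086],0,0.048],
    [[0,0,0.086],0,0.044],
    [[0,0,0.086],0,0.04],
    [[0,0,0.086],0,0.04],
    [[0,0,0.086],0,0.04],
    [[0,0,0.086],0,0.04]
  ],
  "newtons": 50
}}

```text
time_s: 8.2
position: [0.5358, -0.0107, 0.1134]
tool_rot: [[-0.834, 0.552, 0.002], [0.552, 0.834, -0.001], [-0.002, 0.001, -1.0]]
ft_force: [-1.6, 0.4, 6.0]
grip_width: 0.0451
gripper_force: 51.4
```

Emit:
{"name": "drive_tool", "arguments": {
  "series": [
    [[0,0,0],-3,0.04],
    [[0,0,0],-6,0.04],
    [[0,0,0],-9,0.04],
    [[0,0,0],-12,0.04],
    [[0,0,0],-15,0.04],
    [[0,0,0],-18,0.04],
    [[0,0,0],-20,0.04],
    [[0,0,0],-20,0.04]
  ]
}}

```text
time_s: 9.0
position: [0.5363, -0.0107, 0.1134]
tool_rot: [[-0.972, 0.233, 0.003], [0.233, 0.972, -0.001], [-0.003, 0.0, -1.0]]
ft_force: [0.7, -0.5, 6.7]
grip_width: 0.0451
gripper_force: 51.4
```

```bash
python3 - <<'E'
from h import *
o=env.observe(); print(o['position'],np.degrees(np.arctan2(o['tool_rot'][1][1],o['tool_rot'][0][1])),o['wrist_torque'],o['joint_efforts'],o['q'],o['grip_width'],o['ft_force'])
E
```

```text
[ 0.53626222 -0.01071809  0.11338726] 76.51348911979687 [ 0.06493845 -0.18445782  0.01297295] [ -0.07685412 -42.42232919 -16.87067628  -0.11112376   0.21832588
  -0.37857388] [-1.38026273e+01  2.70820366e+01  8.70508606e+01  7.75889086e-03
  6.56929489e+01 -9.03192902e+01] 0.04507764498633352 [ 0.65572696 -0.5006919   6.69149729]
```

No resistance at 20°, so this is the opening direction. I continue to 60°.

Emit:
{"name": "drive_tool", "arguments": {
  "series": [
    [[0,0,0],-5,0.04],
    [[0,0,0],-10,0.04],
    [[0,0,0],-15,0.04],
    [[0,0,0],-20,0.04],
    [[0,0,0],-25,0.04],
    [[0,0,0],-30,0.04],
    [[0,0,0],-35,0.04],
    [[0,0,0],-39,0.04],
    [[0,0,0],-41,0.04],
    [[0,0,0],-41,0.04],
    [[0,0,0],-41,0.04]
  ]
}}

```text
time_s: 10.1
position: [0.5362, -0.0106, 0.1134]
tool_rot: [[-0.887, -0.461, 0.003], [-0.461, 0.887, -0.0], [-0.002, -0.002, -1.0]]
ft_force: [1.5, 1.0, 6.6]
grip_width: 0.0453
gripper_force: 51.5
```

```bash
python3 - <<'E'
from h import *
o=env.observe(); print(o['position'],o['wrist_torque'],o['q'],o['grip_width'],o['ft_force'])
d=get('wrist'); cv2.imwrite('pics/w4.png',d['img'][...,::-1])
d=get('top'); im=d['img']; P=cloud(d); H,S,V=cv2.split(cv2.cvtColor(im,cv2.COLOR_RGB2HSV))
cv2.imwrite('pics/t4.png',np.hstack([cv2.resize(im[210:300,270:400],None,fx=3,fy=3),cv2.resize(get('wrist')['img'],(390,270))])[...,::-1])
E
```

```text
[ 0.53623289 -0.01063285  0.11339264] [ 0.13375649 -0.13555274 -0.0305991 ] [-1.37992803e+01  2.70813434e+01  8.70510332e+01  1.87956156e-02
  6.57019960e+01 -1.31249232e+02] 0.0453437863559472 [1.51316786 0.99920085 6.57133565]
```

View pics/t4.png

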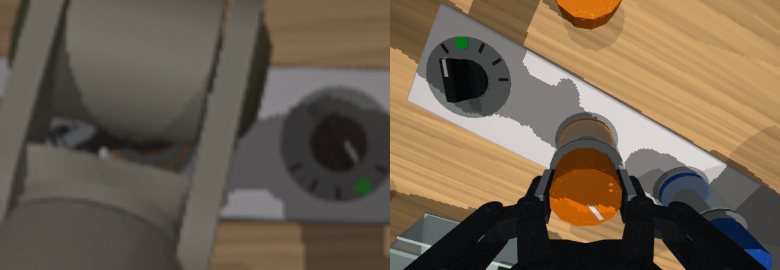

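In the wrist inset the cap dash sits at (597,212), still at the same angle to the fingers. The cap has therefore turned about 61° with the gripper, and the pointer is still at the green mark. Now I lift it straight up.

Emit:
{"name": "drive_tool", "arguments": {
  "series": [
    [[0,0,-0.003],0,0.04],
    [[0,0,-0.008],0,0.04],
    [[0,0,-0.015],0,0.04],
    [[0,0,-0.025],0,0.04],
    [[0,0,-0.035],0,0.04],
    [[0,0,-0.045],0,0.04],
    [[0,0,-0.055],0,0.04],
    [[0,0,-0.065],0,0.04],
    [[0,0,-0.073],0,0.04],
    [[0,0,-0.077],0,0.04],
    [[0,0,-0.078],0,0.04],
    [[0,0,-0.078],0,0.04],
    [[0,0,-0.078],0,0.04],
    [[0,0,-0.078],0,0.04],
    [[0,0,-0.078],0,0.04]
  ]
}}

```text
time_s: 11.75
position: [0.5353, -0.0106, 0.1901]
tool_rot: [[-0.887, -0.461, -0.0], [-0.461, 0.887, 0.0], [0.0, 0.0, -1.0]]
ft_force: [-0.1, -0.1, -0.1]
grip_width: 0.0449
gripper_force: 51.1
```

```bash
python3 - <<'E'
from h import *
o=env.observe(); print(o['position'],o['grip_width'],o['gripper_force'],o['ft_force'],o['qvel'].max())
a=get('wrist')['img'];b=get('scene')['img'][140:290,240:440]
cv2.imwrite('pics/f.png',np.hstack([cv2.resize(a,(400,300)),cv2.resize(b,(400,300))])[...,::-1])
E
```

```text
[ 0.53531957 -0.01058385  0.19009485] 0.044924343576519005 51.107067933671715 [-0.06380265 -0.08635416 -0.11553612] 0.0667699553737164
```

View pics/f.png

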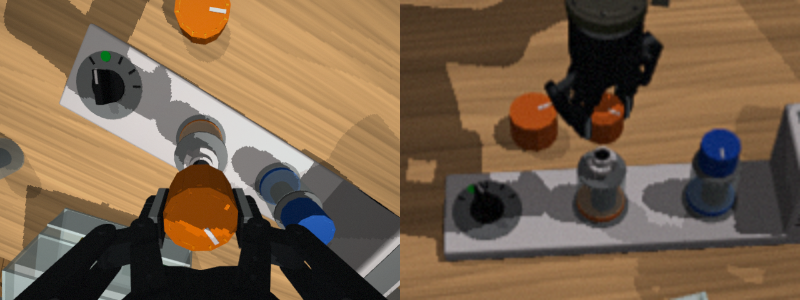

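The scene crop shows the cap at (605,120) held above the open neck at (600,160). The selector is at green and the blue cap is still fitted, so I hand in.

```bash
python3 -c "
from rig import env
print(env.close_job())"
```

```text
the job is handed in; nothing more can be done
None
```

I turned the selector to the green mark, and the orange cap opened anticlockwise. I handed the job in with the cap held upright about 5 cm above its canister's open neck; the hand-in returned no verdict.

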